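# Hang the wide price tag on the display rail with its S-hook

## Robot

A 6-joint arm with a two-finger parallel gripper is mounted at the origin on a cart in front of the work surface, level with it; the furniture and walls round the work are solid. World frame = base frame: x ahead of the robot, y to its left, z up, the work surface at z = 0. Lengths are in m, angles in rad, forces in N, time in s.
With the tool pointing down it reaches from about 0.325 to 0.925 m from the base axis. Payload 3.1 kg.
Tool frame: the origin (TCP) lies between the finger pads, 19 mm behind the fingertips; this is the grasp point; z points along the fingers, y is the line along which they close (so a half turn about z gives the same grasp; the last joint's range is limited). The gripper opens to 85 mm and grips with 20 to 120 N. Pads are 22 mm wide; open, the fingers measure 114 mm over their backs; the gripper's body (76 mm by 85 mm) begins 54 mm behind the grasp point. The pads swing forward as they close: fully open they stand 13 mm farther back than shut.
Start: joints at [-1.26, 0.217, 1.613, -0, 1.311, -0.112], TCP at [0.256, -0.57, 0.25] pointing down, gripper open.
Joint ranges: [-2.75, 2.75], [-0.78, 2.1], [0.31, 2.55], [-1.13, 4.27], [0.13, 2.63], [-2.58, 2.58]. Speed limits (rad/s): [2.79, 2.79, 3.14, 3.14, 3.14, 3.14].

## Interface

Orientations are given as a unit quaternion [x, y, z, w].
In Python, from workcell import env gives the robot as it stands.
- The arm moves only by the shell command python3 -m creep 'ROWS' [FORCE]. ROWS is JSON, a list of rows, each a list of 7 numbers: the turn, a rotation vector about the tool's x, y, z in rad, then the shift along the tool's x, y, z in mm, then the opening, from 0 (shut) to 1 (fully open). A call has 1 to 8 rows; each row shifts and turns the commanded pose from where the row before left it, along the tool's axes as they then stand; what a row does not reach is not made up. A row lasts 1/8 s, in which the tool goes at most 62.5 mm and 10.7 degrees, less where a joint would pass 70% of its speed; a pose out of reach is approached as far as the arm can. A call is refused whole if a number of a shift passes 62.5 or a number of a turn 0.188, either way. A call with a gripper value outside its range is refused whole. The fingers move at their own pace and stop on an object; FORCE is the grip in N (left out, the last holds). Time passes only in rows, so rows that do not move let the fingers close. It gives the time, the measured TCP pose, the force, the opening and the grip force at its end, in the units of the state.
- env.sense(): the state, without advancing time (a new reading comes with each control period).
- env.grab_frame(name): name is "side" or "top"; returns (picture, depth): 420x560x3 uint8, red, green, blue; 420x560 float32, m along the optical axis (not along the pixel's ray), 0 where there is no reading.
- env.camera_info(name): a dict with "camera_matrix" (3x3 intrinsics, pixels), "distortion" ([k1, k2, p1, p2, k3] as OpenCV has them; the pictures are not rectified), "position" and "attitude" of the camera in the world. Camera axes: x right, y down, z forward; pixel columns grow to the right and rows downward; lengths in m; the calibration is good to about 2 mm. A picture is of the moment at which its call begins. camera_info takes no time and is no camera call.
- env.job_done(): hands the job in; it is judged then, once.
The state is a dict: "time": time; "joint_positions": joint angles; "qd": joint speeds; "joint_efforts": joint torques, N m; "position": TCP position; "tool_rot": TCP orientation; "wrist_force": force on the tool from outside, world axes, zero at the start; "wrist_torque": the same for the moment, N m; "width": finger opening in m; "gripper_force": force on a finger pad.
Only numpy, scipy, OpenCV 4.12 (cv2) and the standard library are available. Lean on these libraries where they do the work, as an engineer would, in place of code of your own. Each camera call takes 0.05 s, during which the arm holds its last target. There are 200 camera calls.

## Task

Take the empty S-hook off the brass rail, pass its lower end through the hole of the wider of the two dark price tags and lift the tag out of its foot with the hook. Then hang the hook with its tag on the rail between the two dark collars, let go and leave it hanging, with no more than a slight sway. Leave the narrow tag and the other things on the counter where they are.

Things in the scene. Friction and masses are not known exactly. Their poses are not given: they have to be found in the camera images.
- rail: Fixed brass rail: a round bar of 10 mm diameter, 280 mm long, level on two posts; the bar's axis runs along the rail's y, at z = 200 mm above the worktop. Origin on the worktop under the bar's middle. Its x axis points roughly away from the robot.
- collars: Two dark round stop collars (18 mm diameter, each 8 mm wide) fixed on the bar, their middles 60 mm apart along y (52 mm free between them). Origin on the bar's axis midway between them: the place to hang the hook.
- s_hook: S-hook of 5 mm steel wire, flat in its own x-z plane, with a dark wooden grip tab on top: 12 (x) by 10 (y) by 29 mm, z from +10 to +39 mm. Hangs on the bar with its x along the rail's x. Origin: on the bar's axis when seated. Take it off by going up 30 mm, then towards its -x; hang it the reverse way.
- hook_bend (a point): Centre of the upper bend (hook z = -8 mm, mid-wire radius 16 mm), which goes over the bar and opens downward. Its short end is at hook x = +17, down to z = -19 mm; the shank at x = -16 runs straight down to z = -28 mm and then slants to x = +14, z = -66 mm.
- hook_tip (a point): Mid-wire end of the lower bend (hook x = -14, z = -68 mm). The lower bend comes from the shank at x = +14, turns under to -x, runs level from x = +2 to -4 at z = -78 mm and then rises at 45 degrees straight to this tip, so it goes through a hole from the hook's +x towards -x.
- hook_grip (a point): Point on the S-hook's wooden tab, on its middle axis 31 mm above the hook's origin: a good place for the TCP. The tab is 10 mm thick along the hook's y. Fingertips 19 mm lower still clear the bar and the collars.
- hook_trough (a point): Middle of the level wire of the lower bend (hook x = -1, z = -78 mm); the tag's hole hangs here. Axes as the hook's.
- tag_wide: The price tag to hang: dark steel plate, 66 mm wide (its y), 72 mm high (z), 4 mm thick (x), loose and upright in its foot. Origin: middle of its lower edge, 6 mm above the worktop at the start.
- tag_wide_hole (a point): Centre of the 15 mm round hole in the wide tag, on its middle line 58.5 mm above the lower edge (6 mm of plate above the hole); the hole runs along the tag's x, which points roughly away from the robot.
- stand_wide: Fixed dark wooden foot of the wide tag: 36 (x) by 94 (y) by 24 mm high, origin centre of its underside; a slot along y, 6 mm wide and 18 mm deep, holds the tag.
- tag_narrow: The other tag, to be left alone: like the wide one but 40 mm wide, in a foot of the same outer size. Origin middle of its lower edge.
- mug: Mug, 85 mm diameter, 118 mm with handle, 94 mm high. Bystander. Origin centre of underside.
- tin: Round tin, 45 mm diameter, 19 mm high. Bystander.
- carton: Upright carton 26x48x75 mm. Bystander.
- packet: Flat packet 52x82x18 mm. Bystander.
- oval_tin: Oval tin 78x64x20 mm. Bystander.
- tongs: Steel tongs lying flat, 158x34x17 mm. Bystander.
Things that resemble listed ones, but are neither listed nor needed, are in the scene too. Leave any purple look-alike of the stand_wide alone.

How it is judged:
On the way, in this order (a step that is already met when the one before it is completed fails the run):
1. the empty S-hook is off the rail (distance of s_hook from where it was at the start of the episode above 0.03 m and contact force between s_hook and rail below 0.05 N and contact force between s_hook and tag_wide below 0.05 N), for 0.1 s.
2. the wide tag hangs on the hook, lifted clear of its foot, with no finger on the tag (height (world z) of tag_wide above 0.035 m and distance between hook_trough and tag_wide_hole below 0.015 m and contact force between s_hook and tag_wide above 0.2 N and contact force between the fingers and tag_wide below 0.05 N and contact force between tag_wide and stand_wide below 0.05 N), for 0.2 s.
At the end, for the whole second after the job is handed in: S-hook seated on the bar within 22 mm of the middle between the collars (height within 8 mm, tilt under 0.3 rad); the wide tag hangs from its lower bend by the hole (hole centre within 15 mm of the trough), upright within 0.25 rad; both under 0.08 m/s (horizontal distance between s_hook and collars below 0.022 m and height (world z) of s_hook between 0.192 and 0.208 m and contact force between s_hook and rail above 0.5 N and contact force between s_hook and tag_wide above 0.2 N and distance between hook_trough and tag_wide_hole below 0.015 m and angle between tag_wide's own z axis and vertical below 0.25 rad and angle between s_hook's own z axis and vertical below 0.3 rad and linear speed of each of tag_wide, s_hook below 0.08 m/s); the robot touches nothing.
It fails at once if the narrow tag is moved more than 15 mm (distance of tag_narrow from where it was at the start of the episode above 0.015 m).
It fails at once if one of the mug, tins, carton, packet or tongs is moved more than 20 mm (distance of any of mug, tin, carton, packet, oval_tin, tongs from where it was at the start of the episode above 0.02 m).
It also fails if it takes over 67 s, if anything falls off the work surface, if the arm or the gripper's body presses on something with over 40 N, if the wrist force passes 120 N, or if a joint passes its speed limit or range.

## Working session

There is one attempt and no reset: what is moved stays moved. The work goes in short steps, Python scripts to look and compute and a shell command to move; the robot and the scene stay as the last step left them, time stands still between calls to the robot, and variables do not carry over. Pictures are saved under pics/ and viewed, at most 10 in all, crops included, and the job is handed in when it is done.

```bash
mkdir -p pics; ls; cat > h.py <<'E'
import numpy as np, cv2
from workcell import env
from scipy.spatial.transform import Rotation as R
def cam(n):
    c=env.camera_info(n); K=np.array(c["camera_matrix"]); d=np.array(c["distortion"]); p=np.array(c["position"]); a=np.array(c["attitude"])
    M=R.from_quat(a).as_matrix() if a.size==4 else a.reshape(3,3)
    return K,d,p,M
def cloud(n,depth):
    K,d,p,M=cam(n); v,u=np.mgrid[0:420,0:560]
    q=cv2.undistortPoints(np.stack([u,v],-1).reshape(-1,1,2).astype(float),K,d).reshape(420,560,2)
    return np.dstack([q,np.ones((420,560))])*depth[...,None]@M.T+p
def ray(n,uv):
    K,d,p,M=cam(n); q=cv2.undistortPoints(np.array(uv,float).reshape(-1,1,2),K,d).reshape(-1,2)
    return p,np.c_[q,np.ones(len(q))]@M.T
def onz(n,uv,z):
    p,r=ray(n,uv); return p+r*((z-p[2])/r[:,2])[:,None]
E
python3 - <<'E'
from h import *
for n in("side","top"):
    i,d=env.grab_frame(n); cv2.imwrite(f"pics/{n}0.png",i[...,::-1]); np.save(f"{n}0.npy",d)
    c=env.camera_info(n); print(n,c)
print(env.sense())
E
```

```text
pics
side {'camera_matrix': array([[466.25303476,   0.        , 271.91806193],
       [  0.        , 466.25303476, 213.26733643],
       [  0.        ,   0.        ,   1.        ]]), 'distortion': array([-0.08748086,  0.        ,  0.        ,  0.        ,  0.        ]), 'position': array([ 0.37435303, -0.79670337,  1.1328421 ]), 'attitude': array([ 0.94612819, -0.10734145,  0.02731646, -0.30425825])}
top {'camera_matrix': array([[417.32680025,   0.        , 286.57031486],
       [  0.        , 417.32680025, 207.81017473],
       [  0.        ,   0.        ,   1.        ]]), 'distortion': array([-0.03363624,  0.        ,  0.        ,  0.        ,  0.        ]), 'position': array([ 0.2424462 , -0.08485356,  1.39740278]), 'attitude': array([-0.69207775,  0.71357169, -0.07867693,  0.07519156])}
{'time': 0.1, 'joint_positions': array([-1.26018185e+00,  2.17704147e-01,  1.61480956e+00,  2.74059933e-05,
        1.31130429e+00, -1.12183302e-01]), 'qd': array([-2.09444497e-03,  1.08325513e-04, -2.13770813e-03, -2.12163821e-04,
       -5.90293773e-05, -7.22641091e-04]), 'joint_efforts': array([-9.00551186e-05, -3.98075151e+01, -3.04968989e+01, -9.73334659e-05,
        4.25092192e-03,  1.86195848e-05]), 'position': array([ 0.2562644 , -0.56926905,  0.24876429]), 'tool_rot': array([ 9.77738481e-01,  2.09824270e-01, -9.70379976e-05, -1.10850966e-03]), 'wrist_force': array([ 0.30050859, -0.1931565 , -0.46958116]), 'wrist_torque': array([ 0.0485507 , -0.03020519,  0.00846574]), 'gripper_force': 0.0, 'width': 0.08539512489749514}
```

View pics/side0.png

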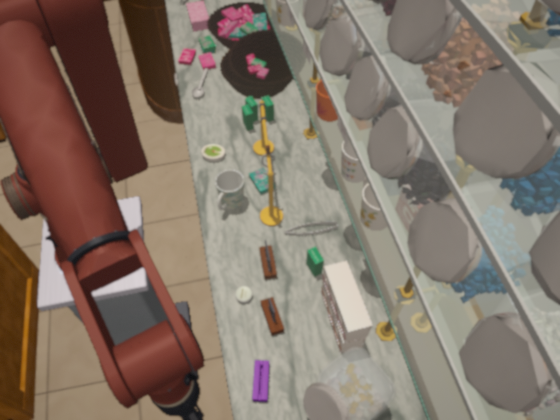

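View pics/top0.png

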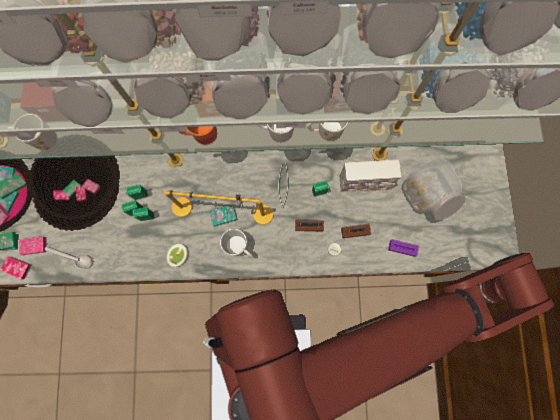

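Side view: rail from (265,150) to (270,215), brown feet with tags at (268,262) and (272,316), purple look-alike at (261,380). Top view: rail (165,193)–(270,207), feet at (309,225) and (356,230), mug at (235,243), tongs at (284,185). I'll zoom in on these.

```bash
python3 - <<'E'
from h import *
s=cv2.imread("pics/side0.png"); t=cv2.imread("pics/top0.png")
a=cv2.resize(s[90:340,225:325],None,fx=2.4,fy=2.4,interpolation=3)  #240x600
b=cv2.resize(t[175:260,155:277],None,fx=4.5,fy=4.5,interpolation=3)
c=cv2.resize(t[210:245,285:380],None,fx=5.5,fy=5.5,interpolation=3)
o=np.zeros((600,800,3),np.uint8); o[:600,:240]=a; o[:b.shape[0],245:245+b.shape[1]]=b; o[390:390+c.shape[0],245:245+c.shape[1]]=c
cv2.imwrite("pics/z0.png",o)
for n in("top","side"):
    P=cloud(n,np.load(n+"0.npy")); 
    m=(P[...,2]>.15)&(P[...,2]<.26)&(P[...,0]>.35)&(P[...,0]<.7)
    print(n,m.sum(),P[m].min(0),P[m].max(0))
P=cloud("top",np.load("top0.npy"))
for uv in[(309,225),(356,230),(180,207),(262,213),(215,197),(235,240),(284,185),(320,187),(335,249),(100,30),(250,90),(250,140),(250,20)]: print(uv,P[uv[1],uv[0]].round(3))
E
```

```text
top 7990 [ 0.3505289  -0.88546043  0.15000398] [0.6999951  0.76833183 0.25993874]
side 8113 [ 0.49976312 -0.68807632  0.15000794] [0.69999878 0.78484791 0.25935941]
(309, 225) [ 0.486 -0.17   0.024]
(356, 230) [ 0.462 -0.323  0.037]
(180, 207) [0.56  0.263 0.027]
(262, 213) [ 0.526 -0.015  0.048]
(215, 197) [0.547 0.116 0.197]
(235, 240) [0.445 0.08  0.007]
(284, 185) [ 0.632 -0.09   0.004]
(320, 187) [ 0.602 -0.208  0.075]
(335, 249) [ 0.403 -0.253  0.016]
(100, 30) [0.687 0.21  0.794]
(250, 90) [ 0.691 -0.02   0.569]
(250, 140) [0.712 0.008 0.228]
(250, 20) [ 0.715 -0.037  0.769]
```

View pics/z0.png

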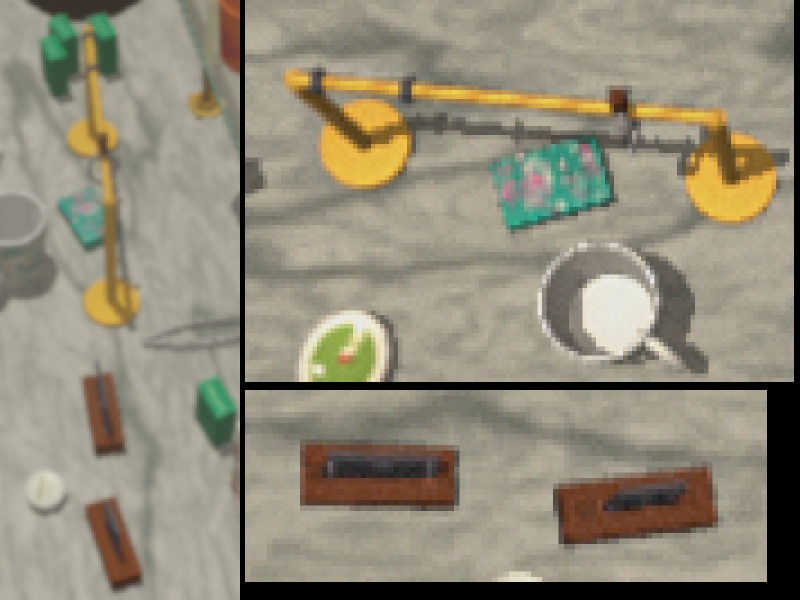

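The zoom shows the wide tag in the left foot (top px ≈(309,225)) and the narrow one in the right foot (356,230). The hook's tab is at top px ≈(238,197) and the collars at ≈(171,193) and (191,195).

```bash
cat > meas.py <<'E'
from h import *
def run():
  for n in("top","side"):
    i=cv2.cvtColor(cv2.imread(f"pics/{n}0.png"),cv2.COLOR_BGR2HSV).astype(int); H,S,V=i[...,0],i[...,1],i[...,2]
    P=cloud(n,np.load(n+"0.npy")); X,Y,Z=P[...,0],P[...,1],P[...,2]
    reg=(X>.48)&(X<.6)&(Y>-.05)&(Y<.3)
    m=reg&(Z>.185)&(Z<.215)&(S>130)&(H>12)&(H<32)
    q=P[m]; c=np.polyfit(q[:,1],q[:,0],1); print(n,"rail x=%.4f*y+%.4f"%tuple(c),"z",np.median(q[:,2]),np.percentile(q[:,1],[0,1,99,100]),len(q))
    m=reg&(Z>.205)&(V<120); nb,l,st,_=cv2.connectedComponentsWithStats(m.astype(np.uint8))
    for k in range(1,nb):
        g=l==k; vv,uu=np.where(g); print("  hi",g.sum(),uu.mean().round(1),vv.mean().round(1),P[g].mean(0).round(4),P[g].min(0).round(3),P[g].max(0).round(3))
    m=reg&(Z>.18)&(Z<.215)&((S<110)|(V<90)); nb,l,st,_=cv2.connectedComponentsWithStats(m.astype(np.uint8))
    for k in range(1,nb):
        g=l==k; vv,uu=np.where(g)
        if g.sum()>3: print("  dark",g.sum(),uu.mean().round(1),vv.mean().round(1),P[g].mean(0).round(4),P[g].min(0).round(3),P[g].max(0).round(3))
    for nm,y0,y1 in(("wide",-.24,-.11),("narrow",-.39,-.25)):
        r=(X>.4)&(X<.56)&(Y>y0)&(Y<y1)
        m=r&(Z>.035)&(Z<.09); q=P[m]; 
        if len(q): c=np.polyfit(q[:,1],q[:,0],1); print(" tag",nm,len(q),"mean",q.mean(0).round(4),q.min(0).round(4),q.max(0).round(4),"slope",c.round(3),"top",q[q[:,2]>.07].mean(0).round(4))
        m=r&(Z>.015)&(Z<.03); rc=cv2.minAreaRect((P[m][:,:2]*1000).astype(np.float32)); print("  foot",rc,np.median(Z[m]))
run()
E
python3 meas.py
```

```text
top rail x=0.1257*y+0.5324 z 0.20305495583834687 [-0.01997307 -0.01858242  0.26474349  0.26774454] 260
  hi 5 170.4 190.8 [0.5682 0.2469 0.2062] [0.565 0.245 0.205] [0.571 0.248 0.208]
  hi 9 190.3 193.8 [0.5567 0.1871 0.2084] [0.551 0.184 0.205] [0.563 0.192 0.213]
  hi 3 170.0 194.3 [0.5576 0.248  0.2055] [0.555 0.245 0.205] [0.559 0.251 0.206]
  hi 20 237.6 197.0 [0.5372 0.0457 0.2291] [0.533 0.041 0.205] [0.543 0.05  0.238]
  dark 7 164.0 191.4 [0.5688 0.2679 0.1991] [0.562 0.262 0.195] [0.573 0.271 0.201]
  dark 20 170.6 192.2 [0.5646 0.2466 0.2042] [0.555 0.238 0.197] [0.573 0.252 0.211]
  dark 4 183.5 192.0 [0.5643 0.2089 0.2024] [0.564 0.204 0.2  ] [0.565 0.214 0.204]
  dark 16 190.3 194.2 [0.5561 0.1877 0.2057] [0.548 0.184 0.197] [0.564 0.192 0.213]
  dark 5 248.0 198.0 [0.54   0.0178 0.2032] [0.539 0.012 0.199] [0.541 0.024 0.208]
  dark 13 237.8 202.3 [0.5285 0.0483 0.2004] [0.522 0.044 0.188] [0.535 0.051 0.208]
 tag wide 80 mean [ 0.4868 -0.1691  0.0629] [ 0.4841 -0.2012  0.0358] [ 0.4906 -0.1378  0.0835] slope [0.046 0.495] top [ 0.4876 -0.17    0.0769]
  foot ((470.81
[... 1117 characters left out ...]
0.2028] [ 0.528 -0.008  0.201] [0.532 0.022 0.204]
  dark 10 267.5 176.0 [ 0.5247 -0.0183  0.1933] [ 0.523 -0.022  0.182] [ 0.526 -0.014  0.201]
 tag wide 66 mean [ 0.4854 -0.1768  0.0665] [ 0.4826 -0.2036  0.0358] [ 0.4894 -0.1375  0.0817] slope [0.05  0.494] top [ 0.4861 -0.1728  0.0776]
  foot ((471.3340148925781, -194.52919006347656), (151.9901123046875, 74.31147766113281), 56.327640533447266) 0.02366715069804881
 tag narrow 68 mean [ 0.4627 -0.3287  0.0643] [ 0.4591 -0.3467  0.037 ] [ 0.467  -0.3055  0.0814] slope [-0.125  0.422] top [ 0.4631 -0.3278  0.0773]
  foot ((453.0198669433594, -305.868408203125), (63.799232482910156, 143.7528076171875), 25.094058990478516) 0.023953744790025877
```

```bash
cat > go.py <<'E'
import sys
from h import *
# usage: go.py x y z yaw : remaining turn about tool z, and shift in the tool's axes (after turn) mm
t=np.array(list(map(float,sys.argv[1:4]))); yaw=float(sys.argv[4]); s=env.sense()
T=R.from_euler('z',yaw)*R.from_quat([1,0,0,0]); c=R.from_quat(s["tool_rot"])
print("t",round(s["time"],2),"pos",s["position"].round(4),"turn",(c.inv()*T).as_rotvec().round(3),"shift",(T.inv().apply(t-s["position"])*1000).round(1),"w",round(s["width"],4),"F",s["wrist_force"].round(1),"g",round(s["gripper_force"],1))
E
python3 -m creep '[[0,0,0.182,0,0,-30,0.5],[0,0,0.182,0,0,-40,0.5],[0,0,0.182,0,0,-30,0.5],[0,0,0,0,0,0,0.5]]' 40
python3 go.py .5385 .0445 .30 -.122
```

```text
time: 0.6
position: [0.2569, -0.5713, 0.3532]
tool_rot: [0.998, -0.061, 0.001, 0.003]
wrist_force: [-0.8, 0.3, -0.2]
width: 0.0427
gripper_force: 0.0
t 0.6 pos [ 0.2569 -0.5713  0.3532] turn [ 0.006 -0.003  0.001] shift [ 204.6 -645.5   53.2] w 0.0427 F [-0.8  0.3 -0.2] g 0.0
```

```bash
python3 -m creep '[[0,0,0,17,-54,0,0.5],[0,0,0,17,-54,0,0.5],[0,0,0,17,-54,0,0.5],[0,0,0,17,-54,0,0.5],[0,0,0,17,-54,0,0.5],[0,0,0,17,-54,0,0.5],[0,0,0,17,-54,0,0.5]]' >/dev/null
python3 -m creep '[[0,0,0,17,-54,0,0.5],[0,0,0,17,-54,0,0.5],[0,0,0,17,-54,0,0.5],[0,0,0,17,-54,0,0.5],[0,0,0,17,-50,0,0.5],[0,0,0,0,0,0,0.5],[0,0,0,0,0,0,0.5]]' >/dev/null
python3 go.py .5385 .0445 .231 -.122
```

```text
t 2.35 pos [0.5371 0.0438 0.348 ] turn [0.001 0.004 0.001] shift [  1.3  -0.8 117. ] w 0.0428 F [-0.4 -0.6 -0.4] g 0.0
```

```bash
python3 -m creep '[[0,0,0,1,0,40,0.5],[0,0,0,0,0,40,0.5],[0,0,0,0,0,20,0.5],[0,0,0,0,0,10,0.5],[0,0,0,0,0,7,0.5],[0,0,0,0,0,0,0.5],[0,0,0,0,0,0,0.5]]'
python3 - <<'E'
from h import *
for n in("side","top"):
    i,d=env.grab_frame(n); cv2.imwrite(f"pics/{n}1.png",i[...,::-1]); np.save(f"{n}1.npy",d)
s=cv2.imread("pics/side1.png"); t=cv2.imread("pics/top1.png")
cv2.imwrite("pics/z1.png",np.hstack([cv2.resize(s[100:200,220:320],(400,400),interpolation=3),cv2.resize(t[150:250,190:290],(400,400),interpolation=3)]))
E
python3 go.py .5385 .0445 .231 -.122
```

```text
time: 3.22
position: [0.5398, 0.0438, 0.2342]
tool_rot: [0.998, -0.062, 0.001, -0.0]
wrist_force: [-0.7, 0.2, -0.9]
width: 0.043
gripper_force: 0.0
t 3.33 pos [0.5397 0.044  0.234 ] turn [-0.    -0.002 -0.001] shift [-1.2 -0.4  3. ] w 0.0427 F [ 0.8  1.4 -0.3] g 0.0
```

View pics/z1.png

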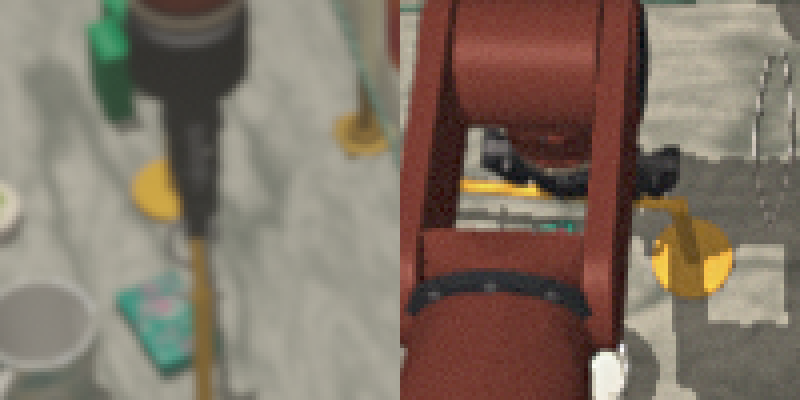

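The gripper stands right over the bar with its fingers on either side of the tab (side view crop centre ≈(195,200)). Next I close on it.

```bash
python3 -m creep '[[0,0,0,-1,0,3,0.5],[0,0,0,0,0,0,0.3],[0,0,0,0,0,0,0],[0,0,0,0,0,0,0],[0,0,0,0,0,0,0],[0,0,0,0,0,0,0]]' 50
python3 go.py .5385 .0445 .261 -.122
```

```text
time: 4.08
position: [0.5381, 0.0441, 0.2301]
tool_rot: [0.998, -0.062, 0.0, -0.0]
wrist_force: [1.1, 0.6, 0.2]
width: 0.0087
gripper_force: 50.0
t 4.08 pos [0.5381 0.0441 0.2301] turn [-0.    -0.    -0.001] shift [  0.3  -0.4 -30.9] w 0.0087 F [1.1 0.6 0.2] g 50.0
```

```bash
python3 -m creep '[[0,0,0,0,0,-8,0],[0,0,0,0,0,-12,0],[0,0,0,0,0,-13,0],[0,0,0,0,0,-1,0],[0,0,0,-15,0,0,0],[0,0,0,-25,0,0,0],[0,0,0,-20,0,-20,0],[0,0,0,0,0,-40,0]]'
python3 -m creep '[[0,0,0,0,0,0,0],[0,0,-0.072,0,0,0,0],[0,0,0,0,0,0,0]]'
python3 go.py .5105 -.1717 .28 -.05
```

```text
time: 5.08
position: [0.4747, 0.0519, 0.3213]
tool_rot: [0.998, -0.061, -0.004, 0.0]
wrist_force: [0.8, 0.2, 0.2]
width: 0.0088
gripper_force: 49.9
time: 5.45
position: [0.4775, 0.0515, 0.3226]
tool_rot: [1.0, -0.026, -0.001, -0.0]
wrist_force: [-0.1, 1.0, -0.3]
width: 0.0091
gripper_force: 50.0
t 5.45 pos [0.4775 0.0515 0.3226] turn [ 0.     0.002 -0.002] shift [ 44.1 221.3  42.6] w 0.0091 F [-0.1  1.  -0.3] g 50.0
```

```bash
python3 -m creep '[[0,0,0,0,20,0,0],[0,0,0,5,35,0,0],[0,0,0,8,35,0,0],[0,0,0,8,35,0,0],[0,0,0,8,35,0,0],[0,0,0,8,35,0,0],[0,0,0,7,26,0,0]]' >/dev/null
python3 -m creep '[[0,0,0,0,0,20,0],[0,0,0,0,0,30,0],[0,0,0,0,0,30,0],[0,0,0,0,0,20,0],[0,0,0,0,0,0,0],[0,0,0,0,0,0,0],[0,0,0,0,0,0,0],[0,0,0,0,0,0,0]]'
python3 - <<'E'
from h import *
for n in("side","top"):
    i,d=env.grab_frame(n); cv2.imwrite(f"pics/{n}2.png",i[...,::-1]); np.save(f"{n}2.npy",d)
s=cv2.imread("pics/side2.png"); t=cv2.imread("pics/top2.png")
cv2.imwrite("pics/z2.png",np.hstack([cv2.resize(s[200:300,220:320],(400,400),interpolation=3),cv2.resize(t[175:275,260:360],(400,400),interpolation=3)]))
E
python3 go.py .5105 -.1717 .1626 -.05
```

```text
time: 7.32
position: [0.5117, -0.1717, 0.2251]
tool_rot: [1.0, -0.026, 0.001, 0.0]
wrist_force: [-0.2, 0.2, -1.1]
width: 0.0087
gripper_force: 50.0
t 7.42 pos [ 0.5115 -0.1717  0.2248] turn [ 0.001 -0.001 -0.001] shift [-1.   0.1 62.2] w 0.0087 F [-0.1  0.1  0.7] g 50.0
```

View pics/z2.png

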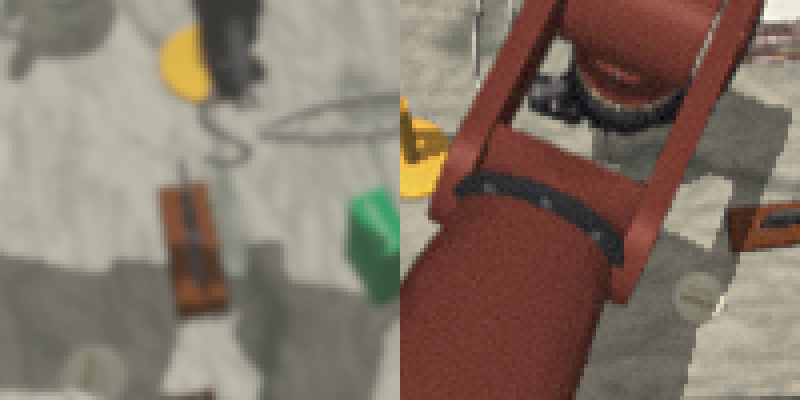

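The side crop shows the hook's lower bend, with its tip at crop ≈(210,160), i.e. px ≈(272.5,240), beyond the tag in +x. I'll check that by projection.

```bash
python3 - <<'E'
from h import *
K,d,p,M=cam("side")
def pr(X): return cv2.projectPoints((np.atleast_2d(X)-p)@M,np.zeros(3),np.zeros(3),K,d)[0].reshape(-1,2)
s=env.sense(); a=R.from_quat(s["tool_rot"]); T=s["position"]
# hook frame: x=tool x, z=-tool z; origin 30.1mm below TCP
hk=lambda x,z: T+a.apply([x/1e3,0,(30.1-z)/1e3])
for nm,x,z in(("tip",-14,-68),("trough",-1,-78),("bendR",14,-66),("shank",-16,-28)):
    q=pr(hk(x,z))[0]; print(nm,hk(x,z).round(4),q.round(1),"crop",((q-[220,200])*4).round(0))
tg=np.array([.4865,-.1705,0]); ty=np.array([.05,1,0])
for nm,y,z in(("topL",.033,.078),("topR",-.033,.078),("hole",0,.0645)):
    q=pr(tg+ty*y+[0,0,z])[0]; print(nm,((q-[220,200])*4).round(0))
i=cv2.imread("pics/side2.png"); g=cv2.cvtColor(i,cv2.COLOR_BGR2GRAY).astype(float)
P=cloud("side",np.load("side2.npy")); m=(P[...,2]>.085)&(P[...,2]<.17)&(P[...,0]>.45)&(P[...,0]<.56)&(P[...,1]>-.22)&(P[...,1]<-.12)
for v,u in zip(*np.where(m)): print((u-220)*4,(v-200)*4,P[v,u].round(3))
m=(P[...,2]>.04)&(P[...,2]<.083)&(P[...,0]>.45)&(P[...,0]<.52)&(P[...,1]>-.22)&(P[...,1]<-.12)
q=P[m];print(len(q),q.mean(0),np.polyfit(q[:,1],q[:,0],1), q[q[:,2]>.07].mean(0))
E
```

```text
tip [ 0.4976 -0.171   0.1266] [270.5 239.4] crop [202. 158.]
trough [ 0.5106 -0.1717  0.1167] [275.6 240.8] crop [222. 163.]
bendR [ 0.5256 -0.1725  0.1287] [281.3 237.4] crop [245. 149.]
shank [ 0.4956 -0.1709  0.1666] [269.5 230.9] crop [198. 124.]
topL [179. 158.]
topR [195. 243.]
hole [187. 210.]
204 124 [ 0.499 -0.171  0.166]
208 124 [ 0.502 -0.17   0.162]
200 128 [ 0.496 -0.174  0.166]
204 128 [ 0.499 -0.174  0.166]
208 128 [ 0.501 -0.173  0.164]
212 128 [ 0.504 -0.172  0.16 ]
216 128 [ 0.508 -0.168  0.153]
208 132 [ 0.502 -0.171  0.155]
212 132 [ 0.504 -0.173  0.157]
216 132 [ 0.506 -0.174  0.157]
220 132 [ 0.51  -0.17   0.151]
216 136 [ 0.507 -0.173  0.152]
220 136 [ 0.509 -0.174  0.152]
224 136 [ 0.512 -0.173  0.149]
228 136 [ 0.514 -0.173  0.149]
224 140 [ 0.511 -0.174  0.148]
228 140 [ 0.515 -0.171  0.141]
232 140 [ 0.517 -0.172  0.142]
236 140 [ 0.52  -0.172  0.141]
232 144 [ 0.517 -0.172  0.138]
236 144 [ 0.519 -0.173  0.138]
240 144 [ 0.522 -0.174  0.138]
244 144 [ 0.525 -0.171  0.133]
240 148 [ 0.522 -0.172  0.132]
244 148 [ 0.524 -0.174  0.133]
248 148 [ 0.527 -0.175 
[... 185 characters left out ...]
  0.121]
240 156 [ 0.521 -0.175  0.127]
244 156 [ 0.524 -0.174  0.124]
248 156 [ 0.527 -0.175  0.124]
204 160 [ 0.498 -0.174  0.129]
208 160 [ 0.501 -0.174  0.127]
212 160 [ 0.503 -0.174  0.127]
216 160 [ 0.507 -0.171  0.12 ]
220 160 [ 0.51  -0.168  0.115]
224 160 [ 0.512 -0.171  0.119]
228 160 [ 0.514 -0.172  0.119]
232 160 [ 0.517 -0.172  0.119]
236 160 [ 0.52  -0.172  0.118]
240 160 [ 0.522 -0.172  0.116]
212 164 [ 0.503 -0.176  0.125]
216 164 [ 0.506 -0.172  0.117]
220 164 [ 0.509 -0.174  0.12 ]
224 164 [ 0.512 -0.172  0.116]
228 164 [ 0.514 -0.174  0.118]
232 164 [ 0.516 -0.174  0.118]
61 [ 0.48545416 -0.17670259  0.06950215] [0.05044505 0.49436793] [ 0.48606223 -0.17322076  0.07738741]
```

```bash
python3 -m creep '[[0,0,0,0,0,20,0],[0,0,0,0,0,20,0],[0,0,0,0,0,15,0],[0,0,0,0,0,7,0],[0,0,0,0,0,0,0],[0,0,0,-3,0,0,0],[0,0,0,-3,0,0,0],[0,0,0,-3,0,0,0]]'
python3 go.py .5012 -.1712 .1626 -.05
```

```text
time: 8.43
position: [0.5022, -0.1712, 0.1625]
tool_rot: [1.0, -0.026, 0.0, 0.0]
wrist_force: [-0.5, 0.5, -1.9]
width: 0.0088
gripper_force: 50.0
t 8.43 pos [ 0.5022 -0.1712  0.1625] turn [ 0.    -0.001 -0.001] shift [-1.   0.1 -0.1] w 0.0088 F [-0.5  0.5 -1.9] g 50.0
```

```bash
python3 -m creep '[[0,0,0,-2,0,0,0],[0,0,0,-2,0,-2,0],[0,0,0,-2,0,-2,0],[0,0,0,-2,0,-2,0],[0,0,0,0,0,0,0],[0,0,0,0,0,0,0]]'
python3 - <<'E'
from h import *
i,d=env.grab_frame("side"); cv2.imwrite("pics/side3.png",i[...,::-1]); np.save("side3.npy",d)
P=cloud("side",d)
m=(P[...,2]>.06)&(P[...,2]<.083)&(P[...,0]>.45)&(P[...,0]<.52)&(P[...,1]>-.22)&(P[...,1]<-.18)
q=P[m];print(len(q),q.mean(0),"was x",.050445*q[:,1].mean()+.49437)
cv2.imwrite("pics/z3.png",cv2.resize(i[210:285,235:310,::-1],(600,600),interpolation=3))
E
python3 go.py .4865 -.1705 .1726 -.05
```

```text
time: 9.18
position: [0.4942, -0.1707, 0.168]
tool_rot: [1.0, -0.026, 0.0, 0.0]
wrist_force: [-0.0, 0.4, -1.0]
width: 0.0089
gripper_force: 50.0
21 [ 0.48477764 -0.19367842  0.07440023] was x 0.484599892053271
t 9.22 pos [ 0.4942 -0.1706  0.168 ] turn [-0.    -0.    -0.001] shift [-7.7  0.3 -4.6] w 0.009 F [-0.4  0.2 -1.3] g 50.0
```

View pics/z3.png

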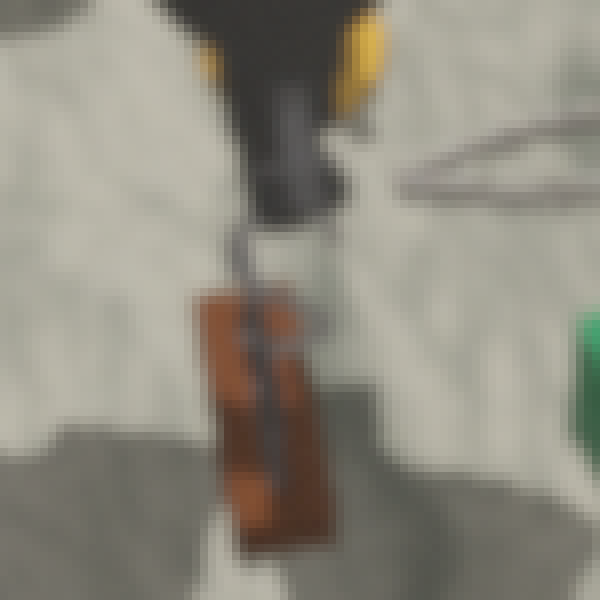

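The bend meets the plate at crop (260,330), and the tag hasn't moved, so the tip went in cleanly. I'll finish the threading and lift gently.

```bash
python3 -m creep '[[0,0,0,-3,0,-2,0],[0,0,0,-2,0,-2,0],[0,0,0,-2,0,-1,0],[0,0,0,0,0,0,0],[0,0,0,0,0,-3,0],[0,0,0,0,0,-3,0],[0,0,0,0,0,-4,0],[0,0,0,0,0,0,0]]'
python3 -m creep '[[0,0,0,0,0,-4,0],[0,0,0,0,0,-6,0],[0,0,0,0,0,-8,0],[0,0,0,0,0,-8,0],[0,0,0,0,0,-8,0],[0,0,0,0,0,-8,0],[0,0,0,0,0,0,0],[0,0,0,0,0,0,0]]'
python3 - <<'E'
from h import *
i,d=env.grab_frame("side"); cv2.imwrite("pics/side4.png",i[...,::-1]); np.save("side4.npy",d)
cv2.imwrite("pics/z4.png",cv2.resize(i[200:285,225:310,::-1],(600,600),interpolation=3))
E
```

```text
time: 10.22
position: [0.4874, -0.1704, 0.1834]
tool_rot: [1.0, -0.026, 0.0, 0.0]
wrist_force: [-0.2, 0.1, -1.9]
width: 0.0088
gripper_force: 49.8
time: 11.22
position: [0.487, -0.1702, 0.2248]
tool_rot: [1.0, -0.026, -0.0, -0.0]
wrist_force: [0.4, -0.1, -2.4]
width: 0.0092
gripper_force: 49.9
```

View pics/z4.png

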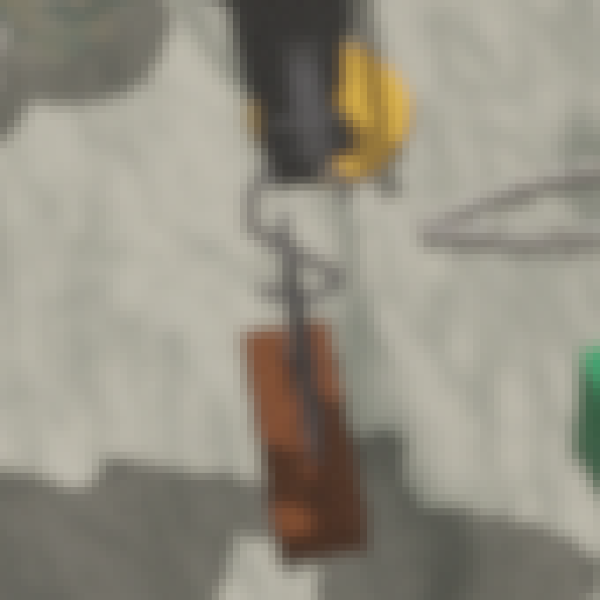

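The tag hangs on the lower bend (crop (295,285)), clear of its foot. On to the rail.

```bash
python3 -m creep '[[0,0,0,0,0,-8,0],[0,0,0,0,0,-15,0],[0,0,0,0,0,-20,0],[0,0,0,0,0,-20,0],[0,0,0,0,0,-20,0],[0,0,0,0,0,-15,0],[0,0,0,0,0,-6,0],[0,0,0.01,0,0,0,0]]' >/dev/null
python3 -m creep '[[0,0,0.012,0,0,0,0],[0,0,0.015,0,0,0,0],[0,0,0.015,0,0,0,0],[0,0,0.012,0,0,0,0],[0,0,0.008,0,0,0,0],[0,0,0,0,0,0,0]]'
python3 go.py .4994 .2183 .33 -.122
```

```text
time: 13.02
position: [0.4872, -0.1703, 0.3291]
tool_rot: [0.998, -0.062, 0.0, 0.0]
wrist_force: [0.1, -0.2, -1.1]
width: 0.0089
gripper_force: 49.9
t 13.03 pos [ 0.4872 -0.1703  0.3291] turn [ 0.    -0.    -0.001] shift [ -35.2 -387.2   -0.9] w 0.0089 F [ 0.1 -0.2 -1.1] g 49.9
```

```bash
python3 -m creep '[[0,0,0,-1,-6,0,0],[0,0,0,-1,-12,0,0],[0,0,0,-2,-18,0,0],[0,0,0,-2,-24,0,0],[0,0,0,-3,-28,0,0],[0,0,0,-3,-28,0,0],[0,0,0,-3,-28,0,0],[0,0,0,-3,-28,0,0]]' >/dev/null
python3 -m creep '[[0,0,0,-3,-28,0,0],[0,0,0,-3,-28,0,0],[0,0,0,-3,-28,0,0],[0,0,0,-2,-28,0,0],[0,0,0,-2,-28,0,0],[0,0,0,-2,-24,0,0],[0,0,0,-1,-18,0,0],[0,0,0,-1,-11,0,0]]' >/dev/null
python3 -m creep '[[0,0,0,0,-4,0,0],[0,0,0,0,-2,0,0],[0,0,0,0,0,8,0],[0,0,0,0,0,14,0],[0,0,0,0,0,18,0],[0,0,0,0,0,16,0],[0,0,0,0,0,8,0],[0,0,0,0,0,4,0]]' >/dev/null
python3 -m creep '[[0,0,0,0,0,0,0],[0,0,0,0,0,0,0]]'
python3 go.py .4994 .2183 .262 -.122
python3 - <<'E'
from h import *
for n in("side","top"):
    i,d=env.grab_frame(n); cv2.imwrite(f"pics/{n}5.png",i[...,::-1]); np.save(f"{n}5.npy",d)
s=cv2.imread("pics/side5.png"); t=cv2.imread("pics/top5.png")
cv2.imwrite("pics/z5.png",np.hstack([cv2.resize(s[70:170,215:315],(400,400),interpolation=3),cv2.resize(t[150:250,130:230],(400,400),interpolation=3)]))
E
```

```text
time: 16.27
position: [0.4985, 0.2024, 0.2618]
tool_rot: [0.998, -0.062, 0.001, -0.0]
wrist_force: [0.1, -0.5, -1.0]
width: 0.0088
gripper_force: 49.8
t 16.27 pos [0.4985 0.2024 0.2618] turn [-0.001 -0.001 -0.001] shift [ -1.1 -15.9  -0.2] w 0.0088 F [ 0.1 -0.5 -1. ] g 49.8
```

View pics/z5.png

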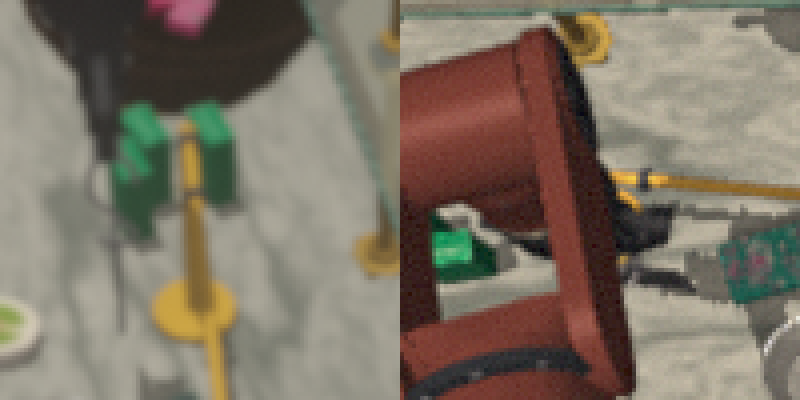

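Side crop: the hook with its tag hangs at (110,240), robot side of the rail, level with the collars. Green blocks stand near the rail's far end, so I'll check clearance to them.

```bash
python3 - <<'E'
from h import *
for n in("side","top"):
    i=cv2.cvtColor(cv2.imread(f"pics/{n}0.png"),cv2.COLOR_BGR2HSV).astype(int); P=cloud(n,np.load(n+"0.npy"))
    m=(i[...,0]>60)&(i[...,0]<90)&(i[...,1]>150)&(P[...,2]>.05)&(P[...,2]<.15)&(P[...,1]>.1)
    nb,l,_,_=cv2.connectedComponentsWithStats(m.astype(np.uint8))
    for k in range(1,nb):
        q=P[l==k]
        if len(q)>8: print(n,len(q),q.min(0).round(3),q.max(0).round(3))
    m=(i[...,1]>130)&(i[...,0]>12)&(i[...,0]<32)&(P[...,0]>.5)&(P[...,0]<.62)&(P[...,1]>.22)&(P[...,1]<.3)&(P[...,2]>.03)&(P[...,2]<.17)
    print("post",P[m].mean(0).round(3),P[m].min(0).round(3))
E
python3 go.py .4994 .2183 .262 -.122
```

```text
side 11 [0.541 0.367 0.073] [0.547 0.396 0.081]
post [0.565 0.257 0.057] [0.56  0.252 0.03 ]
top 30 [0.684 0.815 0.076] [0.702 0.846 0.093]
top 18 [0.666 0.804 0.064] [0.681 0.82  0.075]
top 19 [0.633 0.834 0.072] [0.663 0.851 0.095]
top 14 [0.611 0.623 0.078] [0.63  0.632 0.088]
top 95 [0.598 0.379 0.05 ] [0.626 0.428 0.082]
top 22 [0.584 0.803 0.063] [0.613 0.835 0.076]
top 199 [0.522 0.355 0.051] [0.573 0.443 0.08 ]
top 10 [0.557 0.822 0.061] [0.569 0.827 0.074]
post [0.563 0.26  0.095] [0.559 0.256 0.031]
t 16.38 pos [0.4985 0.2023 0.2618] turn [-0.001 -0.001 -0.001] shift [ -1.  -15.9  -0.2] w 0.009 F [ 0.7 -0.5 -1.2] g 49.8
```

```bash
python3 -m creep '[[0,0,0,0,-5,-2,0],[0,0,0,0,-5,-2,0],[0,0,0,0,-4,0,0],[0,0,0,3,0,0,0],[0,0,0,6,0,0,0],[0,0,0,9,0,0,0],[0,0,0,10,0,0,0],[0,0,0,10,0,0,0]]' >/dev/null
python3 -m creep '[[0,0,0,9,0,0,0],[0,0,0,7,0,0,0],[0,0,0,5,0,0,0],[0,0,0,2,0,0,0],[0,0,0,0,0,0,0],[0,0,0,0,0,0,0],[0,0,0,0,0,0,0],[0,0,0,0,0,0,0]]'
python3 go.py .5588 .209 .2301 -.122
```

```text
time: 18.38
position: [0.5602, 0.2086, 0.2651]
tool_rot: [0.998, -0.062, 0.0, -0.0]
wrist_force: [0.8, -0.7, -2.4]
width: 0.0089
gripper_force: 49.8
t 18.38 pos [0.5602 0.2086 0.2651] turn [-0.    -0.    -0.001] shift [-1.4 -0.2 35. ] w 0.0089 F [ 0.8 -0.7 -2.4] g 49.8
```

```bash
python3 -m creep '[[0,0,0,-1,0,4,0],[0,0,0,0,0,8,0],[0,0,0,0,0,8,0],[0,0,0,0,0,7,0],[0,0,0,0,0,4,0],[0,0,0,0,0,2,0],[0,0,0,0,0,1,0],[0,0,0,0,0,0,0]]'
python3 -m creep '[[0,0,0,0,0,1,0],[0,0,0,0,0,0,0],[0,0,0,0,0,0,0]]'
python3 go.py .5588 .209 .2301 -.122
```

```text
time: 19.38
position: [0.5595, 0.2087, 0.2312]
tool_rot: [0.998, -0.062, 0.0, -0.0]
wrist_force: [0.9, -0.4, -1.0]
width: 0.0092
gripper_force: 49.8
time: 19.75
position: [0.5594, 0.2088, 0.2302]
tool_rot: [0.998, -0.062, 0.0, -0.0]
wrist_force: [0.5, -0.4, -1.2]
width: 0.009
gripper_force: 49.8
t 19.75 pos [0.5594 0.2088 0.2302] turn [-0.    -0.    -0.001] shift [-0.6 -0.2  0.1] w 0.009 F [ 0.5 -0.4 -1.2] g 49.8
```

```bash
python3 -m creep '[[0,0,0,0,0,1,0],[0,0,0,0,0,0,0.13],[0,0,0,0,0,0,0.16],[0,0,0,0,0,0,0.25],[0,0,0,0,0,0,0.4],[0,0,0,0,0,0,0.4],[0,0,0,0,0,0,0.4],[0,0,0,0,0,0,0.4]]'
python3 -m creep '[[0,0,0,0,0,-8,0.4],[0,0,0,0,0,-20,0.4],[0,0,0,0,0,-30,0.4],[0,0,0,0,0,-30,0.4],[0,0,0,-20,0,-20,0.4],[0,0,0,-40,0,0,0.4],[0,0,0,-40,0,0,0.4],[0,0,0,-40,0,0,0.4]]' >/dev/null
python3 -m creep '[[0,0,0,-40,0,0,0.4],[0,0,0,0,0,0,0.4],[0,0,0,0,0,0,0.4],[0,0,0,0,0,0,0.4],[0,0,0,0,0,0,0.4],[0,0,0,0,0,0,0.4],[0,0,0,0,0,0,0.4],[0,0,0,0,0,0,0.4]]'
python3 - <<'E'
from h import *
for n in("side","top"):
    i,d=env.grab_frame(n); cv2.imwrite(f"pics/{n}6.png",i[...,::-1]); np.save(f"{n}6.npy",d)
s=cv2.imread("pics/side6.png"); t=cv2.imread("pics/top6.png")
cv2.imwrite("pics/z6.png",np.hstack([cv2.resize(s[70:170,215:315],(400,400),interpolation=3),cv2.resize(t[150:250,130:230],(400,400),interpolation=3)]))
E
```

```text
time: 20.75
position: [0.5593, 0.2087, 0.229]
tool_rot: [0.998, -0.062, -0.0, -0.0]
wrist_force: [-0.2, -0.8, 0.2]
width: 0.0342
gripper_force: 0.0
time: 22.75
position: [0.3807, 0.2308, 0.3369]
tool_rot: [0.998, -0.062, -0.0, 0.0]
wrist_force: [0.9, -0.3, 0.3]
width: 0.0341
gripper_force: 0.0
```

View pics/z6.png

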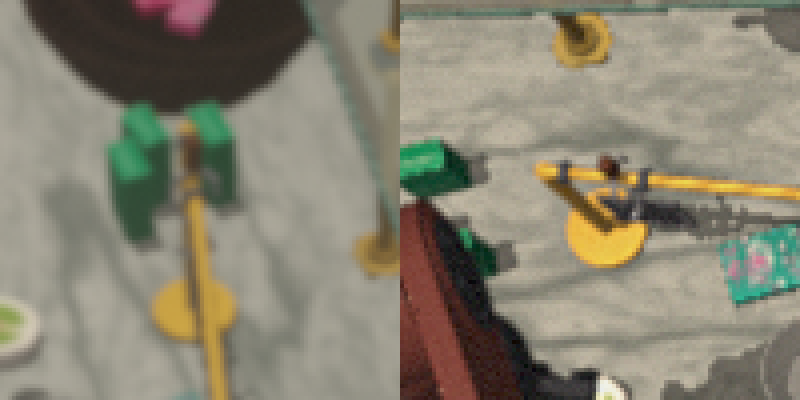

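The hook's tab sits on the bar between the two collars (top crop (608,165)) and the tag hangs under it at (650,210). I'll let the sway die down, check it and hand in.

```bash
for k in 1 2 3 4; do python3 -m creep '[[0,0,0,0,0,0,0.4],[0,0,0,0,0,0,0.4],[0,0,0,0,0,0,0.4],[0,0,0,0,0,0,0.4],[0,0,0,0,0,0,0.4],[0,0,0,0,0,0,0.4],[0,0,0,0,0,0,0.4],[0,0,0,0,0,0,0.4]]' >/dev/null; done
python3 - <<'E'
from h import *
L=[]
for k in range(12):
    i,d=env.grab_frame("top"); P=cloud("top",d); X,Y,Z=P[...,0],P[...,1],P[...,2]
    m=(X>.5)&(X<.6)&(Y>.17)&(Y<.25)&(Z>.055)&(Z<.135); h=(abs(X-.559)<.03)&(abs(Y-.209)<.012)&(Z>.215)&(Z<.25)
    L.append(np.r_[m.sum(),P[m].mean(0),h.sum(),P[h].mean(0),P[h][:,2].max()])
print(np.round(L,3)); print(env.sense()["time"])
E
```

```text
[[1.24e+02 5.57e-01 2.06e-01 1.02e-01 2.50e+01 5.60e-01 2.08e-01 2.32e-01
  2.40e-01]
 [1.22e+02 5.57e-01 2.06e-01 1.02e-01 2.50e+01 5.60e-01 2.08e-01 2.31e-01
  2.43e-01]
 [1.23e+02 5.57e-01 2.06e-01 1.02e-01 2.50e+01 5.60e-01 2.09e-01 2.31e-01
  2.40e-01]
 [1.24e+02 5.57e-01 2.06e-01 1.01e-01 2.40e+01 5.60e-01 2.09e-01 2.32e-01
  2.42e-01]
 [1.23e+02 5.57e-01 2.06e-01 1.01e-01 2.60e+01 5.60e-01 2.09e-01 2.31e-01
  2.39e-01]
 [1.22e+02 5.57e-01 2.07e-01 1.02e-01 2.60e+01 5.60e-01 2.08e-01 2.31e-01
  2.40e-01]
 [1.24e+02 5.57e-01 2.06e-01 1.02e-01 2.60e+01 5.59e-01 2.08e-01 2.31e-01
  2.40e-01]
 [1.21e+02 5.57e-01 2.07e-01 1.01e-01 2.40e+01 5.60e-01 2.08e-01 2.32e-01
  2.43e-01]
 [1.24e+02 5.57e-01 2.06e-01 1.01e-01 2.60e+01 5.60e-01 2.08e-01 2.31e-01
  2.40e-01]
 [1.23e+02 5.57e-01 2.06e-01 1.02e-01 2.60e+01 5.60e-01 2.08e-01 2.31e-01
  2.41e-01]
 [1.22e+02 5.57e-01 2.07e-01 1.02e-01 2.40e+01 5.60e-01 2.08e-01 2.33e-01
  2.41e-01]
 [1.22e+02 5.57e-01 2.07e-01 1.02e-01 2.50e+01 5.60e-01 2.08e-01 2.32e-01
  2.44e-01]]
27.45
```

Everything is still and seated.

```bash
python3 -c "
from workcell import env
print(env.job_done())"
```

```text
the job is handed in; nothing more can be done
None
```

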